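# Draw the core plug from a cast plinth

## Task

Take the steel puller from the tool block, screw it down into the tapped plug in the stone plinth until its collar sits snug on the plug, the plug still fully down; then draw the plug straight up out of its socket and stand it upright in the wooden tray, let go, with the puller still screwed in. The stone is freshly cast and the plug is only nylon, so feel the thread in with no more than about a kilo of push and stop when it goes tight, and leave the carvings, the mallet and the rest of the bench alone.

Things in the scene. Friction and masses are not known exactly. Their poses are not given: they have to be found in the camera images.
- puller: Steel puller, 94 mm long, 0.2 to 0.33 kg, loose; starts hanging upright through the tool block's hole, its collar on the block's top. Origin: centre of its lower end; z up its axis. From the bottom: blunt nose 10 mm across, 16 mm at z 6; coarse round thread z 6 to 19, 22 mm over the crests; collar 34 mm across, z 20 to 26; shank 13 mm; stop disc 34 mm across, z 56 to 60; paddle handle z 66 to 94.
- puller_grip (a point): Centre of the puller's flat paddle handle, 80 mm above its lower end, on its axis. The paddle is 56 mm long along x, 14 mm thick along y (grip it across the thickness), 28 mm tall. Axes as the puller.
- puller_collar (a point): Centre of the collar's underside, 20 mm above the puller's lower end, just over the thread. The thread is right-hand with three starts, 22 mm advance per full turn: clockwise seen from above drives it down. Play about 1 mm. It holds by friction: a pull does not unscrew it. Snug, with the collar down, is about 0.2 N m.
- plug: Grey nylon core plug, 40 x 40 mm square, 45 mm tall, 0.09 to 0.14 kg, loose, in the plinth's square socket, its top flush with the plinth's. Origin: centre of its flat foot; z up, x, y along its sides. The cast bore grips its foot: 10 to 16 N to draw it up, until it has risen about 17 mm, then it runs free. The socket's corners keep it from turning.
- plug_mouth (a point): Centre of the plug's top, at the mouth of its round tapped hole: 23 mm deep, 18 mm between the thread ridges, which lie 4 to 14 mm down. Where the starts lie round the circle is not known: lowered in upright, the puller rests on the thread with its collar 4 to 13 mm above the plug's top; from there 0.15 to 0.6 turn clockwise brings the collar down on the plug; then it goes tight.
- plinth: Stone-coloured square plinth, 100 x 100 mm on a 116 mm foot, 62 mm tall, fixed, freshly cast, with the plug in its square socket (42 x 42 mm, 45 mm deep, 1 mm clear of the plug all round). Origin: centre of its underside; x, y along its sides.
- socket_floor: The 17 mm of fresh stone under the plug, part of the plugged plinth, hidden by the plug. Origin: that of the plinth.
- open_plinth: A second plinth of the same size, fixed, whose socket is already empty; leave it alone.
- tool_block: Wooden tool block, 80 (x) x 130 (y) x 55 mm, fixed, with a 27 mm through hole in its middle that holds the puller and two short steel stone points beside it (48 mm off along y, tops at 83 mm). Origin: centre of its underside.
- tray: Shallow dark wooden tray, 165 (x) x 135 (y) x 24 mm outside, walls and floor 6 mm thick, fixed. Origin: centre of its underside; its floor's top is at z 6 mm.
- figure: Pale alabaster figure on a 44 mm square base, 111 mm tall, loose; leave it alone. Origin: centre of its underside.
- obelisk: Grey stone obelisk on a 50 mm square base, 126 mm tall, loose; leave it alone. Origin: centre of its underside.
- mallet: Wooden mallet lying down, head 52 mm across and 75 mm long, handle 130 mm along its -x, loose; leave it alone. Origin: on the bench, under the middle of the head's handle-side face.
Things that resemble listed ones, but are neither listed nor needed, are in the scene too. Several things have the shape of the tray; the one meant has the colours described above.

How it is judged:
By the outcome, as a careful person would: the job done as asked, in the order asked, and still so for the second after the job is handed in, with the robot touching nothing.
It also fails if it takes over 72 s, if anything falls off the work surface, if the arm or the gripper's body presses on something with over 40 N, if the wrist force passes 120 N, or if a joint passes its speed limit or range.

## Robot

A 6-joint arm with a two-finger parallel gripper is mounted at the origin on the work surface. World frame = base frame: x ahead of the robot, y to its left, z up, the work surface at z = 0. Lengths are in m, angles in rad, forces in N, time in s.
With the tool pointing down it reaches from about 0.35 to 0.85 m from the base axis. Payload 8.1 kg.
Tool frame: the origin (TCP) lies at the very end of the fingers, on their centre line; the grasp point (between the pads) lies 19 mm behind it; z points along the fingers, y is the line along which they close (so a half turn about z gives the same grasp; the last joint's range is limited). The gripper opens to 93 mm and grips with 3 to 60 N. Pads are 15 mm wide; open, the fingers measure 128 mm over their backs; the gripper's body (75 mm by 188 mm) begins 65 mm behind the grasp point.
Start: joints at [1.226, 0.13, 1.488, -0, 1.523, -0.085], TCP at [0.154, 0.58, 0.219] pointing down, gripper open.
Joint ranges: [-2.96, 2.96], [-0.89, 2.26], [0.02, 2.5], [-1.34, 4.48], [0, 2.73], [-2.66, 2.66]. Speed limits (rad/s): [2.39, 2.39, 2.79, 3.14, 3.14, 3.14].

## Interface

Orientations are given as a rotation vector (axis times angle).
In Python, from plant import monitor, eyes, ticket gives the robot as it stands.
- The arm moves only by the tool arm_command, never from a script. Its argument "deltas" is a list that holds one entry, the list of rows, each a list of 6 numbers: the shift along the world's x, y, z in cm, then the turn, a rotation vector about the world's x, y, z in degrees. In form: [[[tx, ty, tz, rx, ry, rz], ...]]. A call has 1 to 12 rows; each row shifts and turns the commanded pose from where the row before left it; what a row does not reach is not made up. A row lasts 1/12 s, in which the tool goes at most 41.7 mm and 7.16 degrees, less where a joint would pass 70% of its speed; a pose out of reach is approached as far as the arm can. A call is refused whole if a number of a shift passes 4.17 or a number of a turn 7.16, either way. A call with a gripper value outside its range is refused whole. "gripper" is the opening, from -1 (shut) to 1 (fully open), set as the call begins (left out, the last holds). The fingers move at their own pace and stop on an object; "squeeze" is the grip in N (left out, the last holds). Time passes only in rows, so rows that do not move let the fingers close. It gives the time, the measured TCP pose, the force, the opening and the grip force at its end, in the units of the state.
- monitor.read_state(): the state, without advancing time (a new reading comes with each control period).
- eyes.read_camera(name): name is "side" or "top" or "wrist"; returns the picture (400x640x3 uint8, blue, green, red); there is no depth.
- eyes.camera_model(name): a dict with "fx", "fy", "cx", "cy" (pixels), "k1" (the pictures are not rectified: a ray, as slopes to the right and down, at radius r is drawn at 1 + k1 r^2 times it, then the intrinsics apply), "rvec" (rotation vector, rad) and "tvec" (3), from world to camera coordinates, as OpenCV has them. Camera axes: x right, y down, z forward; pixel columns grow to the right and rows downward; lengths in m; the calibration is good to about 2 mm. A picture is of the moment at which its call begins: read the wrist's pose just before it. camera_model takes no time and is no camera call; for the wrist camera it gives the pose at the moment of the call.
- ticket.close_job(): hands the job in; it is judged then, once.
The state is a dict: "t": time; "q": joint angles; "dq": joint speeds; "joint_torque": joint torques, N m; "tool_pos": TCP position; "orientation": TCP orientation; "force": force on the tool from outside, world axes, zero at the start; "wrist_torque": the same for the moment, N m; "opening": finger opening in m; "gripper_force": force on a finger pad.
Only numpy, scipy, OpenCV 4.12 (cv2) and the standard library are available. Lean on these libraries where they do the work, as an engineer would, in place of code of your own. Each camera call takes 0.05 s, during which the arm holds its last target. There are 200 camera calls.

## Working session

There is one attempt and no reset: what is moved stays moved. The work goes in short steps, Python scripts to look and compute and a tool call to move; the robot and the scene stay as the last step left them, time stands still between calls to the robot, and variables do not carry over. Pictures are saved under pics/ and viewed, at most 10 in all, crops included, and the job is handed in when it is done.

Besides the shell and the picture viewer there is one more tool, called after "Emit:" as a command line: name --argument value ..., lists and objects as JSON in quotes. arm_command: Moves the arm, as the interface text tells. Its arguments: {"type":"object","properties":{"deltas":{"type":"array"},"gripper":{"type":"number"},"squeeze":{"type":"number"}},"required":["deltas"]}

```bash
mkdir -p pics; ls
cat > h.py <<'E'
import numpy as np, cv2
from plant import monitor, eyes, ticket
def grab(n,f):
    m=eyes.camera_model(n); im=eyes.read_camera(n); cv2.imwrite('pics/'+f,im); return im,m
def K(m): return np.array([[m['fx'],0,m['cx']],[0,m['fy'],m['cy']],[0,0,1.]])
def D(m): return np.array([m['k1'],0,0,0,0.])
def proj(m,P): return cv2.projectPoints(np.array(P,float).reshape(-1,3),np.array(m['rvec'],float),np.array(m['tvec'],float),K(m),D(m))[0].reshape(-1,2)
def ray(m,uv):
    p=cv2.undistortPointsIter(np.array(uv,float).reshape(-1,1,2),K(m),D(m),None,None,(3,50,1e-9)).reshape(-1,2)
    R=cv2.Rodrigues(np.array(m['rvec'],float))[0]
    return -R.T@np.array(m['tvec'],float).ravel(), np.c_[p,np.ones(len(p))]@R
def atz(m,uv,z):
    c,d=ray(m,uv); return c+d*((z-c[2])/d[:,2])[:,None]
def st():
    s=monitor.read_state(); print({k:np.round(s[k],3).tolist() for k in ('t','q','tool_pos','orientation','force','wrist_torque','opening','gripper_force')}); return s
E
python3 - <<'E'
from h import *
st()
for n in('top','side'):
    im,m=grab(n,n+'0.png'); print(n,m)
E
```

```text
pics
{'t': 0.0, 'q': [1.226, 0.131, 1.489, -0.0, 1.523, -0.085], 'tool_pos': [0.154, 0.579, 0.218], 'orientation': [-0.407, -3.115, 0.003], 'force': [-0.184, -0.298, 0.092], 'wrist_torque': [0.016, 0.005, 0.026], 'opening': 0.093, 'gripper_force': 0.0}
top {'fx': 366.16981493895366, 'fy': 366.16981493895366, 'cx': 315.5173265683499, 'cy': 204.04106372215387, 'k1': -0.035737153245331124, 'rvec': array([ 2.18925894, -2.16404496,  0.14702911]), 'tvec': array([-0.02625607,  0.47079996,  0.93467193])}
side {'fx': 468.7634839216426, 'fy': 468.7634839216426, 'cx': 317.49602981611366, 'cy': 198.54152730774993, 'k1': -0.10687130141206114, 'rvec': array([ 1.982298  , -0.76388931,  0.4283364 ]), 'tvec': array([-0.3388375 ,  0.23900232,  1.19804004])}
```

View pics/top0.png

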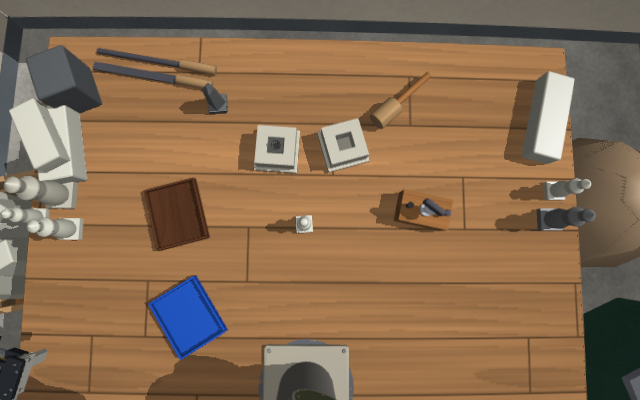

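View pics/side0.png

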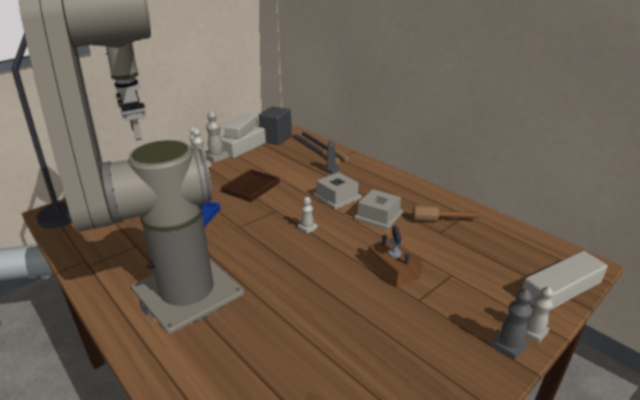

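Top view candidates for each item:
- **Puller:** the tall dark handle at the middle of the tool block (430,208). The stone points at about (409,205) and (445,212) could be mistaken for it.
- **Plugged plinth:** (277,147). The open one is at (345,143).
- **Tray:** dark brown at (176,214). The blue one at (187,316) is a decoy.
- **Carvings:** figure at (304,224), obelisk at (216,100).
- **Mallet:** (388,110).

Next I'll check a close crop.

Run:
```python
from h import *
t=cv2.imread('pics/top0.png'); s=cv2.imread('pics/side0.png')
a=cv2.resize(t[178:238,380:460],(400,300),interpolation=cv2.INTER_CUBIC)
b=cv2.resize(t[115:175,295:375],(400,300),interpolation=cv2.INTER_CUBIC)
c=cv2.resize(t[117:177,237:317],(400,300),interpolation=cv2.INTER_CUBIC)
d=cv2.resize(s[225:285,360:440],(400,300),interpolation=cv2.INTER_CUBIC)
cv2.imwrite('pics/c1.png',np.vstack([np.hstack([a,d]),np.hstack([c,b])]))
m=eyes.camera_model('top')
print(atz(m,[(409,205),(445,212)],.083),'block',atz(m,[(424,208)],.055),'plug',atz(m,[(276,145)],.062),'tray',atz(m,[(176,214)],.02))
print(atz(m,[(304,224)],.05),atz(m,[(388,112)],.03),atz(m,[(216,105)],.0),atz(m,[(345,141)],.062))
```

```text
[[ 0.46542614 -0.2522016   0.083     ]
 [ 0.44901982 -0.34288067  0.083     ]] block [[ 0.46128328 -0.29902183  0.055     ]] plug [[0.61828815 0.08311603 0.062     ]] tray [[0.44073669 0.34455517 0.02      ]]
[[0.41703051 0.0085473  0.05      ]] [[ 0.72436278 -0.2148098   0.03      ]] [[0.74672784 0.25746775 0.        ]] [[ 0.63193512 -0.09443176  0.062     ]]
```

View pics/c1.png

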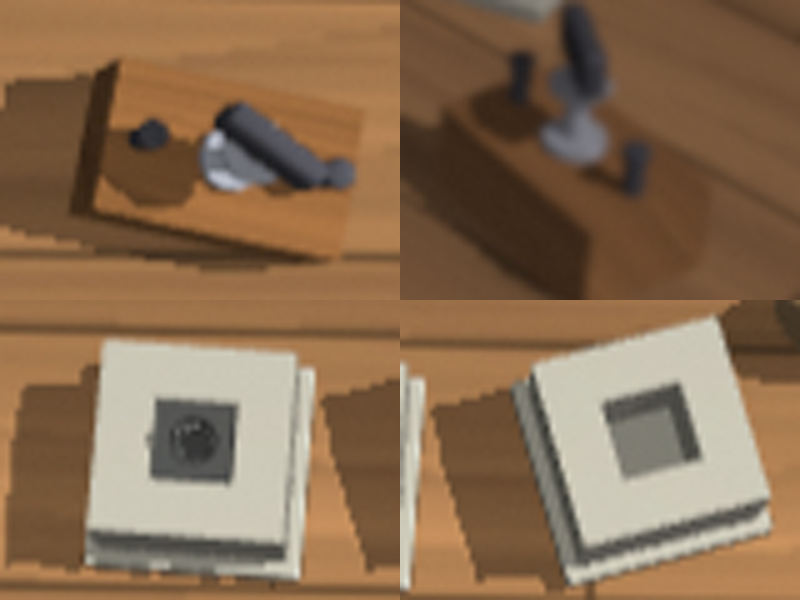

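The crop confirms the choices. The puller has a light collar at about (427,209), with its dark paddle running from (426,202) to (445,212). The plugged plinth is the left one, with a grey plug and round hole at (276,145); the right socket is empty.

Run:
```python
from h import *
m=eyes.camera_model('top')
f=lambda L,x0,y0:[(x0+a/5,y0+b/5) for a,b in L]
c=atz(m,f([(118,60),(362,110),(335,260),(95,212)],380,178),.055)
print(c,c.mean(0))
e=atz(m,f([(232,115),(325,172)],380,178),.128); print(e,e.mean(0),np.degrees(np.arctan2(*(e[1]-e[0])[1::-1])))
p=atz(m,f([(102,40),(297,52),(285,243),(88,230)],237,117),.062); print(p,p.mean(0),np.degrees(np.arctan2(*(p[1]-p[0])[1::-1])))
q=atz(m,f([(153,98),(238,104),(235,182),(150,175)],237,117),.062); print(q,q.mean(0))
t=atz(m,[(142,188),(195,178),(209,239),(156,251)],.024); print(t,t.mean(0))
w=eyes.camera_model('wrist');R=cv2.Rodrigues(w['rvec'])[0];s=monitor.read_state();T=cv2.Rodrigues(np.array(s['orientation']))[0]
print('cam in tool',T.T@(-R.T@w['tvec']-s['tool_pos']),(R@T).round(3),w['fx'])
```

```text
[[ 0.50724782 -0.2467874   0.055     ]
 [ 0.48300891 -0.37406014  0.055     ]
 [ 0.40539132 -0.35758737  0.055     ]
 [ 0.42865989 -0.23364186  0.055     ]] [ 0.45607699 -0.30301919  0.055     ]
[[ 0.47051516 -0.28138521  0.128     ]
 [ 0.44389164 -0.3255326   0.128     ]] [ 0.4572034  -0.30345891  0.128     ] -121.09248525402067
[[0.67054784 0.13232415 0.062     ]
 [0.66585194 0.03155922 0.062     ]
 [0.56511131 0.03602302 0.062     ]
 [0.57036598 0.13651289 0.062     ]] [0.61796927 0.08410482 0.062     ] -92.66819911856541
[[0.64012723 0.10521519 0.062     ]
 [0.63766609 0.06145589 0.062     ]
 [0.59654978 0.06215427 0.062     ]
 [0.59953948 0.10569505 0.062     ]] [0.61847065 0.0836301  0.062     ]
[[0.50784335 0.43639078 0.024     ]
 [0.53630608 0.29796369 0.024     ]
 [0.37656579 0.25437532 0.024     ]
 [0.34389732 0.3901475  0.024     ]] [0.44115314 0.34471932 0.024     ]
cam in tool [ 0.07565582  0.00056434 -0.16716177] [[ 0.     1.    -0.   ]
 [-0.962  0.    -0.271]
 [-0.271  0.     0.962]] 300.30902018407903
```

Emit:
arm_command --deltas '[[[2.2, -3.2, 0, 0, 0, -4.4], [2.2, -3.2, 0, 0, 0, -4.4], [2.2, -3.2, 0, 0, 0, -4.4], [2.2, -3.2, 0, 0, 0, -4.4], [2.2, -3.2, 0, 0, 0, -4.4], [2.2, -3.2, 0, 0, 0, -4.4], [2.2, -3.2, 0, 0, 0, -4.4], [2.2, -3.2, 0, 0, 0, -4.4], [2.2, -3.2, 0, 0, 0, -4.4], [2.2, -3.2, 0, 0, 0, -4.4], [2.2, -3.2, 0, 0, 0, -4.4], [2.2, -3.2, 0, 0, 0, -4.4]]]' --gripper 1

```text
t: 1.1
tool_pos: [0.4186, 0.194, 0.2184]
orientation: [-1.754, -2.606, 0.0]
force: [0.4, 0.3, 0.8]
opening: 0.093
gripper_force: 0.0
```

Emit:
arm_command --deltas '[[[0.3, -4.1, -0.1, 0, 0, -4.4], [0.3, -4.1, -0.1, 0, 0, -4.4], [0.3, -4.1, -0.1, 0, 0, -4.4], [0.3, -4.1, -0.1, 0, 0, -4.4], [0.3, -4.1, -0.1, 0, 0, -4.4], [0.3, -4.1, -0.1, 0, 0, -4.4], [0.3, -4.1, -0.1, 0, 0, -4.4], [0.3, -4.1, -0.1, 0, 0, -4.4], [0.3, -4.1, -0.1, 0, 0, -4.4], [0.3, -4.1, -0.1, 0, 0, -4.4], [0.3, -4.1, -0.1, 0, 0, -4.4], [0.3, -4.1, -0.1, 0, 0, -4.4]]]'

```text
t: 2.1
tool_pos: [0.4535, -0.2982, 0.2061]
orientation: [-2.73, -1.553, 0.0]
force: [0.4, -0.7, 0.2]
opening: 0.093
gripper_force: 0.0
```

Emit:
arm_command --deltas '[[[0, 0, 0, 0, 0, 0], [0, 0, 0, 0, 0, 0], [0, 0, 0, 0, 0, 0]]]'

```text
t: 2.35
tool_pos: [0.4537, -0.2957, 0.206]
orientation: [-2.726, -1.558, 0.0]
force: [0.2, -0.5, 0.7]
opening: 0.093
gripper_force: 0.0
```

Run:
```python
from h import *
st(); im,m=grab('wrist','w1.png'); np.save('w1.npy',m,allow_pickle=True)
print(proj(m,[[.4567,-.3032,.129],[.4567,-.3032,.095],[.4567,-.3032,.055]]))
```

```text
{'t': 2.35, 'q': [-0.673, -0.02, 1.667, 0.0, 1.496, -0.141], 'tool_pos': [0.454, -0.296, 0.206], 'orientation': [-2.726, -1.558, 0.0], 'force': [0.188, -0.535, 0.73], 'wrist_torque': [-0.072, 0.126, 0.028], 'opening': 0.093, 'gripper_force': 0.0}
[[327.28697126 207.22288638]
 [326.45814224 196.12481942]
 [325.69449373 185.90161841]]
```

View pics/w1.png

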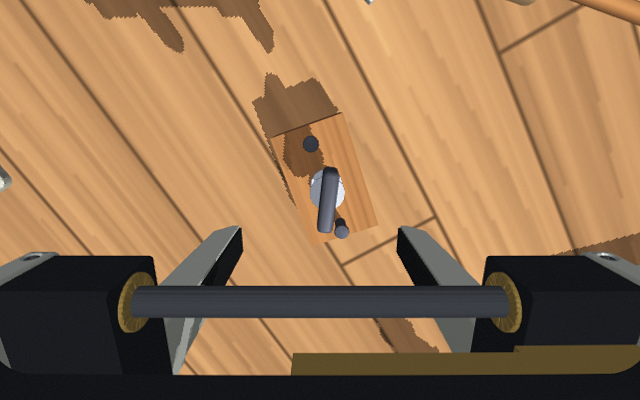

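The wrist view shows the paddle from (330,170) to (325,232) over its light collar at (326,190), with stone points at (311,144) and (342,228). Next I'll fit the paddle pose to its silhouette.

```bash
cat > fit.py <<'E'
from h import *
from scipy.optimize import minimize
def box(c,yaw,L,z):
    a=np.array([np.cos(yaw),np.sin(yaw)]);b=np.array([-a[1],a[0]])
    return [[*(c+a*i*L[0]/2+b*j*L[1]/2),k] for i in(-1,1) for j in(-1,1) for k in z]
def sil(m,P,sh,S=8):
    h=cv2.convexHull(proj(m,P).astype(np.float32)).reshape(-1,2)
    im=np.zeros(sh,np.uint8); cv2.fillPoly(im,[np.round(h*256).astype(np.int32)],255,cv2.LINE_AA,8); return im/255.
E
python3 - <<'E'
from fit import *
im=cv2.imread('pics/w1.png').astype(int); m=np.load('w1.npy',allow_pickle=True).item()
dark=(im.max(2)<125)&(im[...,2]-im[...,0]<22)
roi=np.zeros(dark.shape,bool); roi[160:238,308:352]=1
M=dark&roi
print(im[200,318:340].tolist())
def cost(v): 
    s=sil(m,box(v[:2],v[2],(.056,.014),(.101,.129)),M.shape); W=roi.copy(); W[215:240,336:352]=0; return np.abs(s-M)[W].sum()
best=min((minimize(cost,[.4567+dx,-.3032,np.radians(59)],method='Nelder-Mead',options=dict(initial_simplex=np.array([.4567+dx,-.3032,1.03])+np.array([[0,0,0],[.006,0,0],[0,.006,0],[0,0,.1]]),xatol=1e-5)) for dx in(-.004,.004,0)),key=lambda r:r.fun)
print(best.x,np.degrees(best.x[2]),best.fun,M.sum())
vis=im.astype(np.uint8).copy(); hull=cv2.convexHull(proj(m,box(best.x[:2],best.x[2],(.056,.014),(.101,.129))).astype(np.float32))
c=cv2.resize(vis[150:250,280:380],(600,600),interpolation=cv2.INTER_CUBIC); h=((hull.reshape(-1,2)-[280,150]+.5)*6).astype(int); cv2.polylines(c,[h],1,(0,0,255),1)
k=cv2.resize((M*255).astype(np.uint8)[160:238,308:352],(200,354),interpolation=0); z=np.zeros((600,200,3),np.uint8); z[:354]=k[...,None]
cv2.imwrite('pics/f1.png',np.hstack([c,z]))
E
```

```text
[[154, 143, 136], [111, 102, 96], [36, 32, 31], [60, 54, 52], [74, 65, 64], [84, 74, 73], [97, 86, 84], [106, 93, 91], [106, 96, 93], [109, 99, 94], [114, 101, 97], [116, 105, 103], [123, 111, 108], [130, 116, 112], [133, 119, 112], [126, 111, 107], [121, 107, 102], [106, 94, 93], [169, 153, 148], [250, 243, 238], [243, 234, 230], [241, 233, 228]]
[ 0.4579008  -0.3011838   0.98195016] 56.26159994101383 420.70588235294116 1059
```

View pics/f1.png

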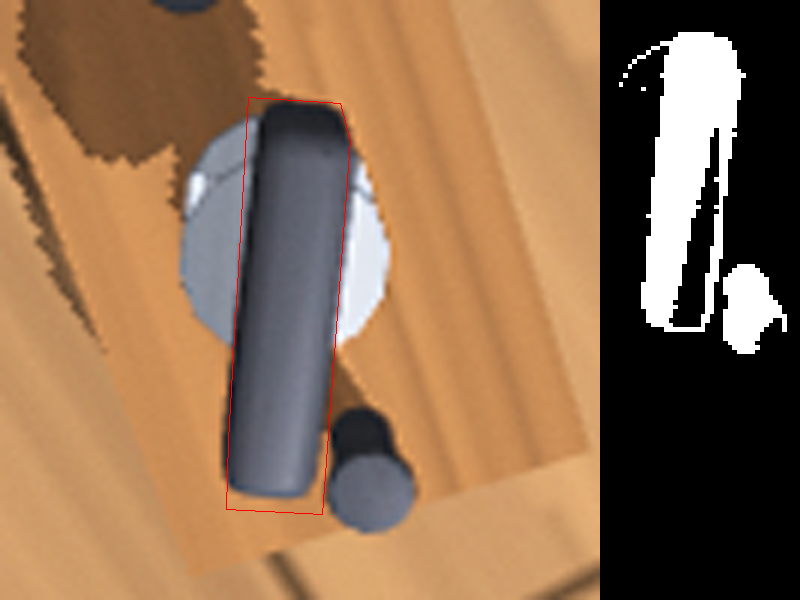

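The red outline sits within about 1 px of the paddle, so I'll refit with a better threshold.

Run:
```python
from fit import *
im=cv2.imread('pics/w1.png').astype(int); m=np.load('w1.npy',allow_pickle=True).item()
dark=(im.max(2)<145)&(im[...,0]>=im[...,2]-5)
roi=np.zeros(dark.shape,bool); roi[160:238,308:352]=1; roi[214:240,334:]=0; roi[160:200,:320]=0
M=dark&roi
s=st()
for L in(.056,.054):
  def cost(v): 
    return np.abs(sil(m,box(v[:2],v[2],(L,.0135),(.103,.128)),M.shape)-M)[roi].sum()
  best=min((minimize(cost,[0,0,0],method='Nelder-Mead',options=dict(initial_simplex=np.array([.4567+dx,-.3032,1.0])+np.array([[0,0,0],[.006,0,0],[0,.006,0],[0,0,.1]]),xatol=1e-5)) for dx in(-.004,.004,0)),key=lambda r:r.fun)
  x=best.x; print(x[:2],np.degrees(x[2]),best.fun,M.sum())
T=cv2.Rodrigues(np.array(s['orientation']))[0]; print('tool y yaw',np.degrees(np.arctan2(T[1,1],T[0,1])))
```

```text
{'t': 2.4, 'q': [-0.671, -0.021, 1.668, 0.0, 1.496, -0.141], 'tool_pos': [0.454, -0.295, 0.206], 'orientation': [-2.725, -1.56, -0.0], 'force': [-1.394, 0.57, 0.147], 'wrist_torque': [-0.046, 0.115, -0.037], 'opening': 0.093, 'gripper_force': 0.0}
[ 0.45882973 -0.30004141] 56.19077192695869 180.94509803921568 1016
[ 0.45835839 -0.3009044 ] 56.02757976102107 145.4078431372549 1016
tool y yaw -30.416394971267852
```

Emit:
arm_command --deltas '[[[0.4, -0.6, -1.0, 0, 0, -3.6], [0, 0, -2.0, 0, 0, 0], [0, 0, -2.0, 0, 0, 0], [0, 0, -2.0, 0, 0, 0], [0, 0, -1.5, 0, 0, 0], [0, 0, -1.2, 0, 0, 0], [0, 0, -0.8, 0, 0, 0], [0, 0, 0, 0, 0, 0], [0, 0, 0, 0, 0, 0]]]'

```text
t: 3.15
tool_pos: [0.4583, -0.3016, 0.102]
orientation: [2.774, 1.474, 0.0]
force: [-0.6, -0.3, 0.3]
opening: 0.0933
gripper_force: 0.0
```

Emit:
arm_command --deltas '[[[0, 0, 0, 0, 0, 0], [0, 0, 0, 0, 0, 0], [0, 0, 0, 0, 0, 0], [0, 0, 0, 0, 0, 0], [0, 0, 0, 0, 0, 0], [0, 0, 0, 0, 0, 0], [0, 0, 0, 0, 0, 0], [0, 0, 0, 0, 0, 0]]]' --gripper -1 --squeeze 40

```text
t: 3.82
tool_pos: [0.4581, -0.3021, 0.1016]
orientation: [-2.775, -1.473, -0.0]
force: [-0.7, -0.1, -0.4]
opening: 0.0441
gripper_force: 0.0
```

Emit:
arm_command --deltas '[[[0, 0, 0, 0, 0, 0], [0, 0, 0, 0, 0, 0], [0, 0, 0, 0, 0, 0], [0, 0, 0, 0, 0, 0], [0, 0, 0, 0, 0, 0], [0, 0, 0, 0, 0, 0], [0, 0, 0, 0, 0, 0], [0, 0, 0, 0, 0, 0]]]'

```text
t: 4.48
tool_pos: [0.4581, -0.3021, 0.1016]
orientation: [2.775, 1.473, 0.0]
force: [0.4, 0.3, -0.4]
opening: 0.0136
gripper_force: 39.8
```

Emit:
arm_command --deltas '[[[0, 0, 0.5, 0, 0, 0], [0, 0, 1, 0, 0, 0], [0, 0, 2.5, 0, 0, 0], [0, 0, 3.5, 0, 0, 0], [0, 0, 3.5, 0, 0, 0], [0, 0, 2.0, 0, 0, 0], [0, 0, 0, 0, 0, 0], [0, 0, 0, 0, 0, 0]]]'

```text
t: 5.15
tool_pos: [0.4589, -0.3028, 0.2335]
orientation: [2.772, 1.471, 0.002]
force: [0.4, 1.0, -3.2]
opening: 0.0134
gripper_force: 39.8
```

Run:
```python
from h import *
st(); im,m=grab('wrist','w2.png');cv2.imwrite('pics/w2c.png',im[120:320,180:480])
st()
```

```text
{'t': 5.15, 'q': [-0.676, -0.015, 1.612, -0.0, 1.541, -0.082], 'tool_pos': [0.459, -0.303, 0.234], 'orientation': [2.772, 1.471, 0.002], 'force': [0.437, 1.044, -3.198], 'wrist_torque': [-0.035, 0.163, 0.056], 'opening': 0.013, 'gripper_force': 39.842}
{'t': 5.2, 'q': [-0.676, -0.014, 1.615, -0.0, 1.54, -0.082], 'tool_pos': [0.458, -0.302, 0.231], 'orientation': [-2.775, -1.473, 0.0], 'force': [-0.275, 0.047, -3.66], 'wrist_torque': [-0.071, 0.136, -0.054], 'opening': 0.014, 'gripper_force': 39.842}
```

View pics/w2c.png

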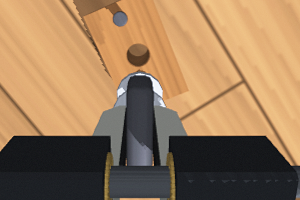

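The puller is held and the hole is empty at about (317,174) in the full picture. The measured weight is about 3.4 N. Next I'll carry it to the plug and wind the wrist back counter-clockwise on the way.

Emit:
arm_command --deltas '[[[0.7, 1.7, 0, 0, 0, 7], [1.4, 3.4, 0, 0, 0, 7], [1.5, 3.5, 0, 0, 0, 7], [1.5, 3.5, 0, 0, 0, 7], [1.5, 3.5, 0, 0, 0, 7], [1.5, 3.5, 0, 0, 0, 7], [1.5, 3.5, 0, 0, 0, 7], [1.5, 3.5, 0, 0, 0, 7], [1.5, 3.5, 0, 0, 0, 7], [1.5, 3.5, 0, 0, 0, 7], [1.4, 3.4, 0, 0, 0, 7], [1.4, 3.4, 0, 0, 0, 7]]]'

```text
t: 6.2
tool_pos: [0.626, 0.0987, 0.2283]
orientation: [-1.066, -2.951, 0.003]
force: [-0.2, -0.8, -2.4]
opening: 0.0139
gripper_force: 39.8
```

Emit:
arm_command --deltas '[[[0.6, 1.5, 0, 0, 0, 7], [0, 0, 0, 0, 0, 7], [0, 0, 0, 0, 0, 7], [0, 0, 0, 0, 0, 7], [0, 0, 0, 0, 0, 7], [0, 0, 0, 0, 0, 7], [0, 0, 0, 0, 0, 7], [0, 0, 0, 0, 0, 7], [0, 0, 0, 0, 0, 7], [0, 0, 0, 0, 0, 7], [0, 0, 0, 0, 0, 7], [0, 0, 0, 0, 0, 0]]]'

```text
t: 7.2
tool_pos: [0.6317, 0.1117, 0.2284]
orientation: [1.002, -2.973, -0.002]
force: [0.3, -0.4, -1.8]
opening: 0.0139
gripper_force: 39.8
```

Emit:
arm_command --deltas '[[[0, 0, 0, 0, 0, 0], [0, 0, 0, 0, 0, 0], [0, 0, 0, 0, 0, 0]]]'

```text
t: 7.45
tool_pos: [0.6327, 0.1118, 0.2307]
orientation: [0.99, -2.98, -0.0]
force: [-0.0, 0.2, -2.7]
opening: 0.0136
gripper_force: 39.8
```

Run:
```python
from h import *
st(); im,m=grab('wrist','w3.png'); np.save('w3.npy',m,allow_pickle=True)
p=proj(m,[[.618,.084,.062]])[0]; print(p)
x,y=(p-[75,56]).astype(int); cv2.imwrite('pics/w3c.png',cv2.resize(im[y:y+112,x:x+150],None,fx=5,fy=5,interpolation=cv2.INTER_CUBIC)); print(x,y)
```

```text
{'t': 7.45, 'q': [0.095, 0.242, 1.341, -0.0, 1.56, -2.117], 'tool_pos': [0.633, 0.112, 0.231], 'orientation': [0.99, -2.98, -0.0], 'force': [-0.049, 0.228, -2.728], 'wrist_torque': [0.096, 0.002, 0.031], 'opening': 0.014, 'gripper_force': 39.842}
[306.51396991 152.38147298]
231 96
```

View pics/w3c.png

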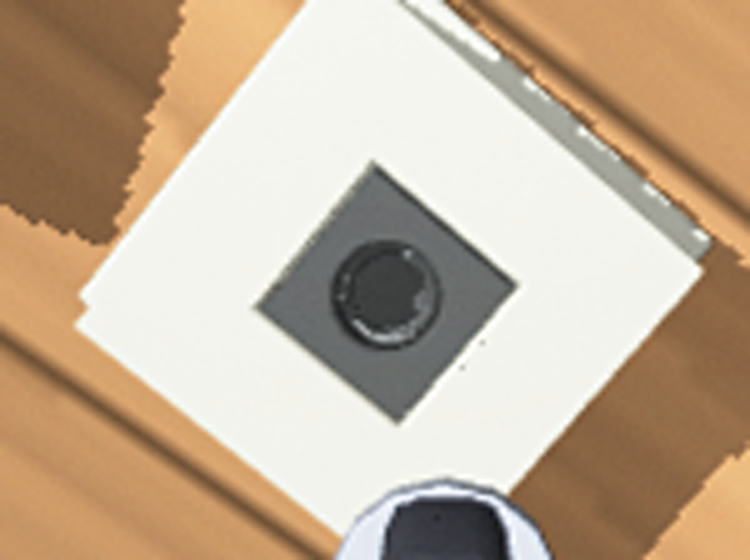

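The plug hole is centred at crop (386,294), i.e. pixel (308,154.6), and the plug corners agree. The rim of the puller's disc tops out at crop (445,480), i.e. pixel (320,192), which lets me check the in-hand offset.

Run:
```python
from h import *
m=np.load('w3.npy',allow_pickle=True).item()
h=atz(m,[(386/5+231-.4,294/5+96-.4)],.062)[0]; print('hole',h)
T=cv2.Rodrigues(np.array([.99,-2.98,0]))[0]; tcp=np.array([.6327,.1118,.2307])
print('yaw y',np.degrees(np.arctan2(T[1,1],T[0,1])),'toolx',T[:,0],'tooly',T[:,1])
a=np.linspace(0,2*np.pi,721)
for off in(-.002,0,.002):
  for z in(.020,.026,.056,.060):
    c=np.array([off,0,.0666-z]); P=c+.017*np.c_[np.cos(a),np.sin(a),0*a]; p=proj(m,P@T.T+tcp); i=p[:,1].argmin(); print(off,z,p[i].round(1),end=' ')
  print()
```

```text
hole [0.61896645 0.08648972 0.062     ]
yaw y 126.75448032553729 toolx [-0.80120589 -0.59838719  0.00137543] tooly [-5.98387191e-01  8.01206940e-01  4.56938002e-04]
-0.002 0.02 [318.4 193.3] -0.002 0.026 [318.4 195.5] -0.002 0.056 [318.3 208.9] -0.002 0.06 [318.3 211. ] 
0 0.02 [318.4 190.7] 0 0.026 [318.4 192.9] 0 0.056 [318.3 205.9] 0 0.06 [318.3 207.9] 
0.002 0.02 [318.4 188.1] 0.002 0.026 [318.4 190.2] 0.002 0.056 [318.3 202.8] 0.002 0.06 [318.3 204.8]
```

Emit:
arm_command --deltas '[[[-0.7, -1.3, 0, 0, 0, 0], [-0.7, -1.4, 0, 0, 0, 0], [0, 0, -1.5, 0, 0, 0], [0, 0, -3.0, 0, 0, 0], [0, 0, -2.5, 0, 0, 0], [0, 0, -1.5, 0, 0, 0], [0, 0, -1.0, 0, 0, 0], [0, 0, 0, 0, 0, 0], [0, 0, 0, 0, 0, 0], [0, 0, 0, 0, 0, 0]]]'

```text
t: 8.33
tool_pos: [0.6202, 0.085, 0.1384]
orientation: [-0.993, 2.978, -0.001]
force: [-0.5, -0.4, -2.5]
opening: 0.0139
gripper_force: 39.8
```

Emit:
arm_command --deltas '[[[0, 0, -0.3, 0, 0, 0], [0, 0, -0.3, 0, 0, 0], [0, 0, -0.2, 0, 0, 0], [0, 0, -0.2, 0, 0, 0], [0, 0, -0.1, 0, 0, 0], [0, 0, 0, 0, 0, 0], [0, 0, 0, 0, 0, 0]]]'

```text
t: 8.92
tool_pos: [0.619, 0.0849, 0.1255]
orientation: [0.995, -2.98, -0.0]
force: [0.8, -0.1, -2.4]
opening: 0.0133
gripper_force: 39.8
```

Run:
```python
from h import *
st()
```

```text
{'t': 8.917, 'q': [0.054, 0.256, 1.519, -0.0, 1.367, -2.161], 'tool_pos': [0.619, 0.085, 0.126], 'orientation': [0.995, -2.98, -0.0], 'force': [0.754, -0.132, -2.388], 'wrist_torque': [0.084, 0.077, 0.01], 'opening': 0.013, 'gripper_force': 39.842}
```

Emit:
arm_command --deltas '[[[0, 0, -0.1, 0, 0, 0], [0, 0, -0.1, 0, 0, 0], [0, 0, -0.1, 0, 0, 0], [0, 0, 0, 0, 0, 0]]]'

```text
t: 9.25
tool_pos: [0.619, 0.0849, 0.1224]
orientation: [0.995, -2.98, -0.0]
force: [-0.8, -0.2, -2.3]
opening: 0.0137
gripper_force: 39.8
```

Emit:
arm_command --deltas '[[[0, 0, -0.1, 0, 0, 0], [0, 0, 0, 0, 0, 0], [0, 0, 0, 0, 0, 0]]]'

```text
t: 9.5
tool_pos: [0.6193, 0.085, 0.1217]
orientation: [-0.995, 2.979, 0.0]
force: [0.0, 0.3, -2.6]
opening: 0.0136
gripper_force: 39.8
```

Emit:
arm_command --deltas '[[[0, 0, -0.1, 0, 0, 0], [0, 0, 0, 0, 0, 0]]]'

```text
t: 9.67
tool_pos: [0.6194, 0.085, 0.1208]
orientation: [-0.994, 2.979, -0.0]
force: [1.7, 1.4, -1.6]
opening: 0.0137
gripper_force: 39.8
```

Emit:
arm_command --deltas '[[[0, 0, -0.1, 0, 0, 0], [0, 0, 0, 0, 0, 0]]]'

```text
t: 9.83
tool_pos: [0.6195, 0.0852, 0.1199]
orientation: [-0.994, 2.979, 0.0]
force: [1.4, 0.9, -1.1]
opening: 0.014
gripper_force: 39.8
```

Emit:
arm_command --deltas '[[[0, 0, -0.1, 0, 0, 0], [0, 0, 0, 0, 0, 0]]]'

```text
t: 10.0
tool_pos: [0.6194, 0.0852, 0.1187]
orientation: [-0.995, 2.979, 0.0]
force: [3.2, 2.9, -1.9]
opening: 0.0136
gripper_force: 39.8
```

Emit:
arm_command --deltas '[[[0.06, 0.06, 0, 0, 0, 0], [0, 0, 0, 0, 0, 0]]]'

```text
t: 10.17
tool_pos: [0.6196, 0.0855, 0.1185]
orientation: [0.995, -2.98, 0.0]
force: [1.7, 1.7, -0.7]
opening: 0.0138
gripper_force: 39.8
```

Emit:
arm_command --deltas '[[[0.04, 0.04, -0.05, 0, 0, 0], [0, 0, 0, 0, 0, 0]]]'

```text
t: 10.33
tool_pos: [0.6197, 0.0857, 0.1177]
orientation: [0.994, -2.979, -0.0]
force: [0.4, 1.5, -2.0]
opening: 0.0138
gripper_force: 39.8
```

Emit:
arm_command --deltas '[[[0, 0, -0.1, 0, 0, 0], [0, 0, 0, 0, 0, 0]]]'

```text
t: 10.5
tool_pos: [0.6197, 0.0858, 0.1166]
orientation: [0.994, -2.979, -0.0]
force: [-0.0, 1.2, -1.5]
opening: 0.0135
gripper_force: 39.8
```

Emit:
arm_command --deltas '[[[0, 0.04, -0.1, 0, 0, 0], [0, 0, 0, 0, 0, 0]]]'

```text
t: 10.67
tool_pos: [0.6197, 0.0861, 0.1156]
orientation: [0.994, -2.979, 0.0]
force: [-0.9, 0.4, -2.1]
opening: 0.014
gripper_force: 39.8
```

Emit:
arm_command --deltas '[[[0, 0, -0.1, 0, 0, 0], [0, 0, 0, 0, 0, 0]]]'

```text
t: 10.83
tool_pos: [0.62, 0.0861, 0.1151]
orientation: [0.994, -2.98, 0.0]
force: [-0.8, 0.2, -0.9]
opening: 0.0137
gripper_force: 39.8
```

Emit:
arm_command --deltas '[[[0, 0, -0.1, 0, 0, 0], [0, 0, 0, 0, 0, 0]]]'

```text
t: 11.0
tool_pos: [0.6202, 0.0862, 0.1149]
orientation: [-0.994, 2.98, -0.0]
force: [-2.4, -0.6, 4.2]
opening: 0.0136
gripper_force: 39.8
```

Emit:
arm_command --deltas '[[[-0.04, 0, 0, 0, 0, -7], [0, 0, -0.03, 0, 0, -7], [0, 0, -0.04, 0, 0, -7], [0, 0, 0, 0, 0, 0]]]'

```text
t: 11.33
tool_pos: [0.6201, 0.0862, 0.1137]
orientation: [-0.425, 3.112, -0.0]
force: [-0.5, -0.5, 0.0]
opening: 0.0137
gripper_force: 39.8
```

Run:
```python
from h import *
st()
```

```text
{'t': 11.333, 'q': [0.056, 0.268, 1.527, -0.0, 1.346, -1.786], 'tool_pos': [0.62, 0.086, 0.114], 'orientation': [-0.425, 3.112, -0.0], 'force': [-0.52, -0.491, 0.02], 'wrist_torque': [0.139, -0.034, -0.041], 'opening': 0.014, 'gripper_force': 39.842}
```

Emit:
arm_command --deltas '[[[0, 0, -0.045, 0, 0, -7], [0, 0, -0.045, 0, 0, -7], [0, 0, -0.045, 0, 0, -7], [0, 0, -0.045, 0, 0, -7], [0, 0, 0, 0, 0, 0]]]'

```text
t: 11.75
tool_pos: [0.6201, 0.0862, 0.1119]
orientation: [0.334, 3.123, -0.0]
force: [0.9, 1.2, -0.2]
opening: 0.0138
gripper_force: 39.8
```

Emit:
arm_command --deltas '[[[0, 0, -0.045, 0, 0, -7], [0, 0, -0.045, 0, 0, -7], [0, 0, -0.045, 0, 0, -7], [0, 0, 0, 0, 0, 0]]]'

```text
t: 12.08
tool_pos: [0.62, 0.0861, 0.1107]
orientation: [0.893, 3.011, 0.0]
force: [0.2, -0.6, 1.7]
opening: 0.0137
gripper_force: 39.8
```

Run:
```python
from h import *
st()
```

```text
{'t': 12.083, 'q': [0.056, 0.271, 1.529, -0.0, 1.341, -0.938], 'tool_pos': [0.62, 0.086, 0.111], 'orientation': [0.893, 3.011, 0.0], 'force': [0.248, -0.63, 1.658], 'wrist_torque': [-0.099, -0.149, -0.025], 'opening': 0.014, 'gripper_force': 39.836}
```

Emit:
arm_command --deltas '[[[0, 0, -0.03, 0, 0, -6], [0, 0, -0.03, 0, 0, -6], [0, 0, 0, 0, 0, 0]]]'

```text
t: 12.33
tool_pos: [0.6198, 0.0861, 0.1099]
orientation: [1.199, 2.904, -0.0]
force: [0.8, -1.2, 0.9]
opening: 0.0139
gripper_force: 39.8
```

Run:
```python
from h import *
st()
```

```text
{'t': 12.333, 'q': [0.056, 0.271, 1.53, -0.0, 1.34, -0.731], 'tool_pos': [0.62, 0.086, 0.11], 'orientation': [1.199, 2.904, -0.0], 'force': [0.808, -1.234, 0.898], 'wrist_torque': [-0.294, 0.031, -0.063], 'opening': 0.014, 'gripper_force': 39.84}
```

Emit:
arm_command --deltas '[[[0, 0, -0.03, 0, 0, -6], [0, 0, -0.02, 0, 0, -4], [0, 0, 0, 0, 0, 0]]]'

```text
t: 12.58
tool_pos: [0.6197, 0.0862, 0.1094]
orientation: [-1.444, -2.79, 0.0]
force: [-0.7, -1.2, 2.2]
opening: 0.0138
gripper_force: 39.8
```

Run:
```python
from h import *
st()
```

```text
{'t': 12.583, 'q': [0.056, 0.272, 1.53, -0.0, 1.34, -0.559], 'tool_pos': [0.62, 0.086, 0.109], 'orientation': [-1.444, -2.79, 0.0], 'force': [-0.723, -1.226, 2.213], 'wrist_torque': [-0.216, 0.262, 0.041], 'opening': 0.014, 'gripper_force': 39.843}
```

Emit:
arm_command --deltas '[[[0, 0, -0.02, 0, 0, -5], [0, 0, 0, 0, 0, 0]]]'

```text
t: 12.75
tool_pos: [0.6197, 0.0863, 0.1091]
orientation: [-1.566, -2.723, 0.0]
force: [-0.8, -0.7, 3.0]
opening: 0.0137
gripper_force: 39.8
```

Run:
```python
from h import *
st()
```

```text
{'t': 12.75, 'q': [0.056, 0.272, 1.531, -0.0, 1.339, -0.471], 'tool_pos': [0.62, 0.086, 0.109], 'orientation': [-1.566, -2.723, 0.0], 'force': [-0.841, -0.734, 3.018], 'wrist_torque': [-0.254, 0.315, -0.018], 'opening': 0.014, 'gripper_force': 39.843}
```

Emit:
arm_command --deltas '[[[0, 0, -0.02, 0, 0, -5], [0, 0, 0, 0, 0, 0]]]'

```text
t: 12.92
tool_pos: [0.6196, 0.0863, 0.1088]
orientation: [-1.684, -2.652, 0.0]
force: [-1.1, -0.1, 1.8]
opening: 0.0137
gripper_force: 39.8
```

Run:
```python
from h import *
st()
```

```text
{'t': 12.917, 'q': [0.056, 0.272, 1.531, 0.0, 1.339, -0.383], 'tool_pos': [0.62, 0.086, 0.109], 'orientation': [-1.684, -2.652, 0.0], 'force': [-1.124, -0.138, 1.763], 'wrist_torque': [-0.17, 0.292, -0.007], 'opening': 0.014, 'gripper_force': 39.844}
```

Emit:
arm_command --deltas '[[[0, 0, -0.03, 0, 0, -5], [0, 0, 0, 0, 0, 0]]]'

```text
t: 13.08
tool_pos: [0.6197, 0.0864, 0.1086]
orientation: [-1.799, -2.576, -0.0]
force: [-0.3, 0.0, 3.2]
opening: 0.0137
gripper_force: 39.8
```

Run:
```python
from h import *
st()
```

```text
{'t': 13.083, 'q': [0.056, 0.272, 1.531, 0.0, 1.338, -0.295], 'tool_pos': [0.62, 0.086, 0.109], 'orientation': [-1.799, -2.576, -0.0], 'force': [-0.273, 0.021, 3.214], 'wrist_torque': [-0.105, 0.277, -0.028], 'opening': 0.014, 'gripper_force': 39.837}
```

Emit:
arm_command --deltas '[[[0, 0, -0.02, 0, 0, -5], [0, 0, 0, 0, 0, 0]]]'

```text
t: 13.25
tool_pos: [0.62, 0.0864, 0.1086]
orientation: [1.909, 2.494, 0.001]
force: [-0.7, -0.4, 3.9]
opening: 0.0141
gripper_force: 39.8
```

Run:
```python
from h import *
st()
```

```text
{'t': 13.25, 'q': [0.056, 0.272, 1.531, 0.0, 1.338, -0.208], 'tool_pos': [0.62, 0.086, 0.109], 'orientation': [1.909, 2.494, 0.001], 'force': [-0.652, -0.418, 3.928], 'wrist_torque': [-0.124, 0.194, -0.049], 'opening': 0.014, 'gripper_force': 39.834}
```

Emit:
arm_command --deltas '[[[0, 0, 0, 0, 0, -5], [0, 0, 0, 0, 0, 0]]]'

```text
t: 13.42
tool_pos: [0.6199, 0.0863, 0.1086]
orientation: [2.017, 2.408, 0.0]
force: [-0.8, -1.0, 4.4]
opening: 0.0138
gripper_force: 39.8
```

Run:
```python
from h import *
st()
```

```text
{'t': 13.417, 'q': [0.056, 0.272, 1.531, -0.0, 1.338, -0.12], 'tool_pos': [0.62, 0.086, 0.109], 'orientation': [2.017, 2.408, 0.0], 'force': [-0.778, -1.032, 4.445], 'wrist_torque': [-0.192, 0.301, -0.029], 'opening': 0.014, 'gripper_force': 39.834}
```

Emit:
arm_command --deltas '[[[0, 0, 0, 0, 0, -4], [0, 0, 0, 0, 0, 0]]]'

```text
t: 13.58
tool_pos: [0.6198, 0.086, 0.1086]
orientation: [2.098, 2.337, -0.0]
force: [-1.9, -1.1, 3.9]
opening: 0.0136
gripper_force: 39.9
```

Run:
```python
from h import *
st()
```

```text
{'t': 13.583, 'q': [0.056, 0.272, 1.531, -0.0, 1.338, -0.051], 'tool_pos': [0.62, 0.086, 0.109], 'orientation': [2.098, 2.337, -0.0], 'force': [-1.917, -1.148, 3.865], 'wrist_torque': [-0.363, 0.478, 0.097], 'opening': 0.014, 'gripper_force': 39.873}
```

Emit:
arm_command --deltas '[[[0.01, 0.01, 0.02, 0, 0, -2], [0, 0, 0, 0, 0, 0]]]'

```text
t: 13.75
tool_pos: [0.6197, 0.086, 0.1086]
orientation: [2.138, 2.302, -0.001]
force: [-2.5, -2.1, 5.1]
opening: 0.0139
gripper_force: 40.0
```

Run:
```python
from h import *
st()
```

```text
{'t': 13.75, 'q': [0.056, 0.273, 1.531, -0.001, 1.338, -0.018], 'tool_pos': [0.62, 0.086, 0.109], 'orientation': [2.138, 2.302, -0.001], 'force': [-2.484, -2.14, 5.114], 'wrist_torque': [-0.539, 0.504, 0.307], 'opening': 0.014, 'gripper_force': 39.975}
```

Emit:
arm_command --deltas '[[[-0.04, -0.03, 0.05, 0, 0, 1], [0, 0, 0.03, 0, 0, 0], [0, 0, 0, 0, 0, 0]]]'

```text
t: 14.0
tool_pos: [0.6195, 0.086, 0.1086]
orientation: [2.121, 2.317, 0.0]
force: [2.9, -2.2, -4.3]
opening: 0.014
gripper_force: 39.9
```

Run:
```python
from h import *
st()
```

```text
{'t': 14.0, 'q': [0.056, 0.272, 1.532, -0.0, 1.338, -0.032], 'tool_pos': [0.619, 0.086, 0.109], 'orientation': [2.121, 2.317, 0.0], 'force': [2.894, -2.194, -4.299], 'wrist_torque': [-0.308, -0.687, 0.028], 'opening': 0.014, 'gripper_force': 39.854}
```

Emit:
arm_command --deltas '[[[0.02, -0.02, 0.05, 0, 0, 0], [0, 0, 0.1, 0, 0, 0], [0, 0, 0.1, 0, 0, 0], [0, 0, 0.15, 0, 0, 0], [0, 0, 0.15, 0, 0, 0], [0, 0, 0.15, 0, 0, 0], [0, 0, 0.15, 0, 0, 0]]]' --squeeze 55

```text
t: 14.58
tool_pos: [0.6184, 0.0859, 0.1152]
orientation: [-2.122, -2.314, 0.003]
force: [6.2, 0.4, -17.5]
opening: 0.0138
gripper_force: 54.9
```

Emit:
arm_command --deltas '[[[0, 0, 0.15, 0, 0, 0], [0, 0, 0.15, 0, 0, 0], [0, 0, 0.15, 0, 0, 0], [0, 0, 0.15, 0, 0, 0], [0, 0, 0.15, 0, 0, 0], [0, 0, 0.15, 0, 0, 0], [0, 0, 0.15, 0, 0, 0], [0, 0, 0.15, 0, 0, 0], [0, 0, 0.15, 0, 0, 0], [0, 0, 0.15, 0, 0, 0]]]'

```text
t: 15.42
tool_pos: [0.6194, 0.086, 0.1333]
orientation: [-2.123, -2.315, 0.0]
force: [1.0, 0.4, -3.6]
opening: 0.0137
gripper_force: 54.8
```

Emit:
arm_command --deltas '[[[0, 0, 0.3, 0, 0, 0], [0, 0, 0.6, 0, 0, 0], [0, 0, 1.0, 0, 0, 0], [0, 0, 1.5, 0, 0, 0], [0, 0, 1.5, 0, 0, 0], [0, 0, 1.5, 0, 0, 0], [-0.5, 0.8, 0.3, 0, 0, 0], [-1.3, 1.9, 0, 0, 0, 0], [-1.9, 2.7, 0, 0, 0, 0], [-1.9, 2.7, 0, 0, 0, 0], [-1.9, 2.7, 0, 0, 0, 0], [-1.9, 2.7, 0, 0, 0, 0]]]'

```text
t: 16.42
tool_pos: [0.5241, 0.2223, 0.1999]
orientation: [-2.124, -2.314, -0.0]
force: [-0.1, 1.2, -3.3]
opening: 0.0139
gripper_force: 54.8
```

Emit:
arm_command --deltas '[[[-1.9, 2.7, 0, 0, 0, 0], [-1.9, 2.7, 0, 0, 0, 0], [-1.9, 2.7, 0, 0, 0, 0], [-1.6, 2.4, 0, 0, 0, 0], [-0.8, 1.2, 0, 0, 0, 0], [-0.3, 0.4, 0, 0, 0, 0], [0, 0, 0, 0, 0, 0], [0, 0, 0, 0, 0, 0]]]'

```text
t: 17.08
tool_pos: [0.4416, 0.3416, 0.1998]
orientation: [2.123, 2.315, -0.0]
force: [0.0, -0.5, -3.4]
opening: 0.0139
gripper_force: 54.8
```

Run:
```python
from h import *
st(); a,m=grab('wrist','w4.png'); b,m2=grab('top','t4.png')
cv2.imwrite('pics/v4.png',np.hstack([a[:,120:520],cv2.resize(b[150:300,100:250],(400,400))]))
print(proj(m,[[.441,.345,.006]]))
```

```text
{'t': 17.083, 'q': [0.567, 0.027, 1.631, -0.0, 1.483, 0.481], 'tool_pos': [0.442, 0.342, 0.2], 'orientation': [2.123, 2.315, -0.0], 'force': [0.029, -0.498, -3.372], 'wrist_torque': [-0.112, 0.042, -0.008], 'opening': 0.014, 'gripper_force': 54.84}
[[318.99797413 170.58041491]]
```

View pics/v4.png

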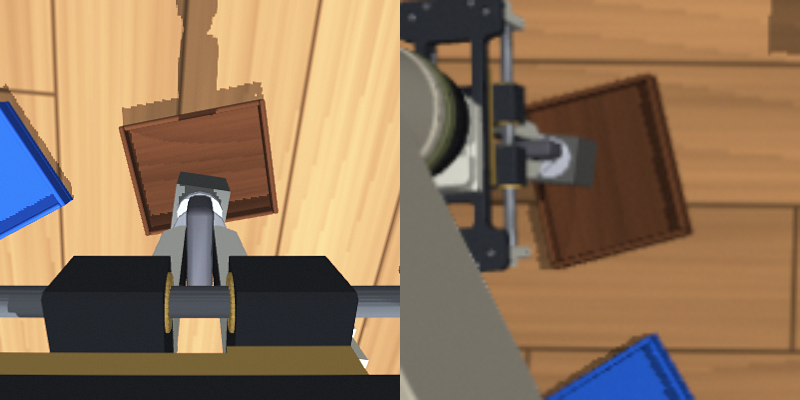

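The plug hangs on the puller, above the dark brown tray. The tray centre is at about (322,168) in the wrist picture, and the predicted point was (319,171). I'll lower it now.

Emit:
arm_command --deltas '[[[0, 0, -1.0, 0, 0, 0], [0, 0, -2.0, 0, 0, 0], [0, 0, -2.0, 0, 0, 0], [0, 0, -2.0, 0, 0, 0], [0, 0, -1.5, 0, 0, 0], [0, 0, -0.8, 0, 0, 0], [0, 0, -0.4, 0, 0, 0], [0, 0, -0.2, 0, 0, 0], [0, 0, 0, 0, 0, 0]]]'

```text
t: 17.93
tool_pos: [0.442, 0.3418, 0.101]
orientation: [2.125, 2.314, 0.001]
force: [0.4, -0.2, -3.6]
opening: 0.0135
gripper_force: 54.8
```

Emit:
arm_command --deltas '[[[0, 0, -0.1, 0, 0, 0], [0, 0, -0.1, 0, 0, 0], [0, 0, 0, 0, 0, 0]]]'

```text
t: 18.18
tool_pos: [0.442, 0.3422, 0.0995]
orientation: [2.124, 2.314, 0.002]
force: [0.3, -1.1, -3.6]
opening: 0.0134
gripper_force: 54.8
```

Emit:
arm_command --deltas '[[[0, 0, -0.1, 0, 0, 0], [0, 0, -0.05, 0, 0, 0], [0, 0, 0, 0, 0, 0]]]'

```text
t: 18.43
tool_pos: [0.4418, 0.342, 0.0976]
orientation: [2.124, 2.315, 0.001]
force: [0.3, 0.0, -1.9]
opening: 0.0136
gripper_force: 54.8
```

Emit:
arm_command --deltas '[[[0, 0, -0.05, 0, 0, 0], [0, 0, 0, 0, 0, 0]]]'

```text
t: 18.6
tool_pos: [0.4419, 0.3421, 0.0976]
orientation: [2.124, 2.315, 0.001]
force: [-1.5, -0.7, 4.3]
opening: 0.0137
gripper_force: 54.8
```

Emit:
arm_command --deltas '[[[0, 0, 0.06, 0, 0, 0], [0, 0, 0, 0, 0, 0]]]'

```text
t: 18.77
tool_pos: [0.4418, 0.342, 0.0976]
orientation: [2.124, 2.315, 0.001]
force: [-1.1, -0.5, 2.2]
opening: 0.0135
gripper_force: 54.8
```

Emit:
arm_command --deltas '[[[0, 0, 0, 0, 0, 0], [0, 0, 0, 0, 0, 0], [0, 0, 0, 0, 0, 0], [0, 0, 0, 0, 0, 0], [0, 0, 0, 0, 0, 0], [0, 0, 0, 0, 0, 0], [0, 0, 0, 0, 0, 0], [0, 0, 0, 0, 0, 0]]]' --gripper 0.2 --squeeze 10

```text
t: 19.43
tool_pos: [0.4416, 0.3419, 0.0974]
orientation: [-2.124, -2.315, -0.0]
force: [0.0, 0.2, -0.8]
opening: 0.0551
gripper_force: 0.0
```

Emit:
arm_command --deltas '[[[0, 0, 1, 0, 0, 0], [0, 0, 2, 0, 0, 0], [0, 0, 3, 0, 0, 0], [0, 0, 3, 0, 0, 0], [0, 0, 3, 0, 0, 0], [0, 0, 1, 0, 0, 0], [0, 0, 0, 0, 0, 0], [0, 0, 0, 0, 0, 0], [0, 0, 0, 0, 0, 0], [0, 0, 0, 0, 0, 0]]]'

```text
t: 20.27
tool_pos: [0.4406, 0.3412, 0.2249]
orientation: [-2.123, -2.314, 0.006]
force: [0.7, 0.5, -0.8]
opening: 0.0556
gripper_force: 0.0
```

Run:
```python
from h import *
st(); a,m=grab('wrist','w5.png'); b,m2=grab('side','s5.png')
cv2.imwrite('pics/v5.png',np.hstack([a[:,120:520],cv2.resize(b[110:260,190:340],(400,400))]))
```

```text
{'t': 20.267, 'q': [0.567, 0.016, 1.597, 0.0, 1.533, 0.481], 'tool_pos': [0.441, 0.341, 0.225], 'orientation': [-2.123, -2.314, 0.006], 'force': [0.654, 0.491, -0.771], 'wrist_torque': [-0.069, 0.006, 0.025], 'opening': 0.056, 'gripper_force': 0.0}
```

View pics/v5.png

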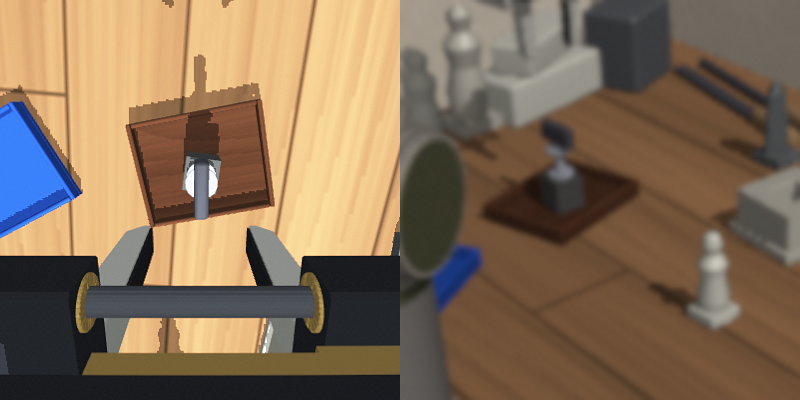

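The side view shows the plug standing upright in the brown tray at (560,190) with the puller screwed in. The wrist view shows it free of the gripper at (202,180).

```bash
python3 -c "
from h import *
print(ticket.close_job())"
```

```text
the job is handed in; nothing more can be done
None
```

The plug is standing upright and released in the dark wooden tray with the puller still screwed in snug; I handed the job in at about 20 s, and the verdict was not shown. The thread reached about 0.3 N m as it went tight, against the 0.2 N m given for snug, so I eased it back 1°; the push stayed under 10 N in the readings.

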